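# Load the empty coin tin into the honesty box

### The arm

A 6-joint arm with a two-finger parallel gripper is mounted at the origin on a cart in front of the work surface, level with it; the furniture and walls round the work are solid. World frame = base frame: x ahead of the robot, y to its left, z up, the work surface at z = 0. Lengths are in m, angles in rad, forces in N, time in s.
With the tool pointing down it reaches from about 0.35 to 0.875 m from the base axis. Payload 4.2 kg.
Tool frame: the origin (TCP) lies at the very end of the fingers, on their centre line; the grasp point (between the pads) lies 19 mm behind it; x points along the fingers, z is the direction in which the jaws open and shut, and the axes are right-handed (so a half turn about x gives the same grasp; the last joint's range is limited). The gripper opens to 87 mm and grips with 3 to 60 N. Pads are 19 mm wide; open, the fingers measure 117 mm over their backs; the gripper's body (75 mm by 190 mm) begins 51 mm behind the grasp point.
Start: joints at [1.463, 0.385, 0.008, 0, -1.194, -0.259], TCP at [0.224, 0.583, 0.223] pointing down, gripper open.
Joint ranges: [-3.14, 3.14], [-1.21, 2.06], [-1.07, 1.41], [-3.16, 2.05], [-2.99, -0.16], [-3.1, 3.1]. Speed limits (rad/s): [2.79, 2.79, 3.14, 3.14, 3.14, 3.14].

### API

Orientations are given as a unit quaternion [w, x, y, z].
In Python, from workcell import arm gives the robot as it stands.
- The arm moves only by the tool play_rows, never from a script. Its argument "series" is a list that holds one entry, the list of rows, each a list of 7 numbers: the shift along the tool's x, y, z in mm, then the turn, a rotation vector about the tool's x, y, z in degrees, then the opening, from -1 (shut) to 1 (fully open). In form: [[[tx, ty, tz, wx, wy, wz, gripper], ...]]. A call has 1 to 20 rows; each row is the pose to reach, as a shift and turn from the pose measured when the call began, along the tool's axes at that moment; what a row does not reach only later rows make up. A row lasts 1/12 s, in which the tool goes at most 41.7 mm and 7.16 degrees, less where a joint would pass 70% of its speed; a pose out of reach is approached as far as the arm can. A call with a gripper value outside its range is refused whole. The fingers move at their own pace and stop on an object; "grip_force" is the grip in N (left out, the last holds). Time passes only in rows, so rows that repeat a pose let the fingers close. It gives the time, the measured TCP pose, the force and the opening at its end, in the units of the state.
- arm.read_state(): the state, without advancing time (a new reading comes with each control period).
- arm.get_image(name): name is "side" or "top" or "wrist"; returns the picture (400x640x3 uint8, blue, green, red); there is no depth.
- arm.camera_info(name): a dict with "camera_matrix" (3x3 intrinsics, pixels), "extrinsics" (4x4, takes a point from camera to world coordinates). Camera axes: x right, y down, z forward; pixel columns grow to the right and rows downward; lengths in m; the calibration is good to about 2 mm. A picture is of the moment at which its call begins: read the wrist's pose just before it. camera_info takes no time and is no camera call; for the wrist camera it gives the pose at the moment of the call.
- arm.sign_off(): hands the job in, once; it reports no verdict.
The state is a dict: "time_s": time; "joint_pos": joint angles; "qd": joint speeds; "tau": joint torques, N m; "tool_pos": TCP position; "tcp_rot": TCP orientation; "ft_force": force on the tool from outside, world axes, zero at the start; "ft_torque": the same for the moment, N m; "grip_width": finger opening in m.
Only numpy, scipy, OpenCV 4.12 (cv2) and the standard library are available. Lean on these libraries where they do the work, as an engineer would, in place of code of your own. Each camera call takes 0.05 s, during which the arm holds its last target.

### The job

Get the stand ready for opening: load the empty, open coin tin from the wooden caddy into the green honesty box. Its pocket is too close for fingers outside it, so reach down into the tin and lift it from the inside, set it on the box's loading shelf, and push it into the box until the red spring catch clicks out in front of it; keep it upright all the way. Leave yesterday's lidded tin in its pocket, and do not knock the pepper or the tomatoes about.

Things in the scene. Friction and masses are not known exactly. Their poses are not given: they have to be found in the camera images.
- coin_tin_center (a point): Centre, 40 mm over its underside, of the empty open metal coin tin: 110 mm long (x), 66 wide (y), 80 high, 0.2 kg; walls and floor 3 mm, so 104 x 60 mm inside and 77 deep, walls straight. Stands in one pocket of the caddy, long along its x, rim 4 mm below the caddy's top. Ends alike. Lift it with shut fingers reached 40 to 60 mm below the rim and spread on the long walls (25 N is ample).
- takings_tin_center (a point): Centre, 40 mm over its underside, of yesterday's tin: same size, but shut with a flat green lid (top 83 mm over its underside) and a paper band. It stands in the other pocket and stays there.
- caddy: Wooden caddy fixed to the table, 128 mm (x) by 162 mm (y; 186 over its finger pulls) by 90 mm high, origin under its centre. Two pockets side by side, centred at y = +39 and -39 mm, each 116 mm (x) by 72 mm (y), open at the top, floor 6 mm thick: 3 mm of gap round a tin, no room for fingers outside it.
- honesty_box: Green steel box fixed to the table; origin on the table under the middle of its mouth, x runs into the box, z up. Open loading shelf from x = -167 to 0 mm, box from 0 to 127, 82 mm wide; roof only from x = 36, its top 100 mm above the table, so fingers can follow the tin in. Floor flat at z = 6 mm. Inside 70 mm wide, 88 high, back stop at x = 117: with the tin against it, its near end is at x = 7.
- shelf_spot (a point): Where the tin's centre is when it stands well placed on the shelf, 78 mm before the mouth (box axes), 46 mm above the table. Shelf guides either side, tops 24 mm above the table, are 76 mm apart and narrow to 70 mm over the last 36 mm before the mouth; they flare out over the first 26 mm of the shelf.
- home_spot (a point): Where the tin's centre is when it is in the box against the back stop: 62 mm inside the mouth (box axes), 46 mm above the table. To get there the tin's near end is pushed along x with shut fingers, at its middle, 50 to 60 mm above the table, so that they pass clear of the catch and the gripper's body stays over the roof.
- catch (a joint): Angle of the red spring catch at the right-hand (-y) guide: 0 = sprung out across the tin's path, positive = pushed aside (about 0.1 while the tin passes, at most 0.35). It pivots 60 mm before the mouth. The tin's far end rides up its ramp with about 5 N; it springs back to 0 once the near end is past its hook, leaving the tin up to 6 mm of play between hook and stop.
- catch_nose (a point): Tip of the red catch's nose, 36 mm above the table. The nose stands about 5 mm into the tin's path, with a ramp from 24 mm before the mouth and a square hook face 1 mm inside the mouth, from 29 to 43 mm above the table.
- pepper_1: Loose red pepper, 76 x 79 x 106 mm high, origin under its centre; a bystander near the back.
- tomato_1: Loose red tomato, 73 mm wide and 77 mm high, origin under its centre; the loose one of three tomatoes at the right of the box; a bystander.
Mind the look-alikes: they are no part of the job. What is shaped like the part that bears coin_tin_center but purple is not meant.

How it is judged:
By the outcome, as a careful person would: the job done as asked, in the order asked, and still so for the second after the job is handed in, with the robot touching nothing.
It also fails if it takes over 61 s, if anything falls off the work surface, if the arm or the gripper's body presses on something with over 40 N, if the wrist force passes 120 N, or if a joint passes its speed limit or range.

## Working session

There is one attempt and no reset: what is moved stays moved. The work goes in short steps, Python scripts to look and compute and a tool call to move; the robot and the scene stay as the last step left them, time stands still between calls to the robot, and variables do not carry over. Pictures are saved under pics/ and viewed, and the job is handed in when it is done.

Besides the shell and the picture viewer there is one more tool, called after "Call:" in YAML: its name, and indented under it one key for each argument. play_rows: Moves the arm, as the interface text tells. Its arguments: {"type":"object","properties":{"series":{"type":"array","items":{"type":"array","items":{"type":"array","items":{"type":"number"}}}},"grip_force":{"type":"number"}},"required":["series"]}

```bash
mkdir -p pics; ls; python3 - <<'E'
from workcell import arm
import cv2
s=arm.read_state(); print(s)
for n in("side","top","wrist"):
    c=arm.camera_info(n);print(n,c)
    cv2.imwrite(f"pics/{n}0.png",arm.get_image(n))
E
```

```text
pics
{'time_s': 0.0, 'joint_pos': array([ 1.46258532e+00,  3.85535707e-01,  6.66514791e-03, -4.83516591e-04,
       -1.19399792e+00, -2.58597897e-01]), 'qd': array([ 4.47429167e-04,  2.12995007e-04,  6.74867965e-04, -8.43989184e-05,
       -2.05814983e-03, -6.01293326e-04]), 'tau': array([ 5.23828021e-04, -3.90664387e+01,  1.87406248e+01,  4.21980813e+00,
        1.10964183e-02, -1.92785246e-04]), 'tool_pos': array([0.22392328, 0.58288303, 0.22148987]), 'tcp_rot': array([-0.40082495, -0.58224049, -0.39992116,  0.58343675]), 'ft_force': array([0.84918338, 0.2530268 , 0.67578691]), 'ft_torque': array([ 0.02265004, -0.07957147,  0.00318258]), 'grip_width': 0.08722386246173335}
side {'camera_matrix': array([[412.98638135,   0.        , 314.42524011],
       [  0.        , 412.98638135, 202.1680964 ],
       [  0.        ,   0.        ,   1.        ]]), 'extrinsics': array([[-0.99738621,  0.03545932, -0.06295539,  0.6007047 ],
       [ 0.07100745,  0.64221536, -0.76322826,  0.80163   ],
       [ 0.01336736, -0.76570364, -0.64305462,  0.78422416],
       [ 0.        ,  0.        ,  0.     
[... 196 characters left out ...]
, 'extrinsics': array([[-0.01879441, -0.99432049,  0.10475467,  0.42157723],
       [-0.99982201,  0.01851786, -0.00361203, -0.04330608],
       [ 0.00165168, -0.10480391, -0.99449153,  1.12011894],
       [ 0.        ,  0.        ,  0.        ,  1.        ]])}
wrist {'camera_matrix': array([[292.37343377,   0.        , 321.17947462],
       [  0.        , 292.37343377, 198.66505796],
       [  0.        ,   0.        ,   1.        ]]), 'extrinsics': array([[-0.35893174, -0.9012163 , -0.24285218,  0.28987169],
       [-0.93336213,  0.34706274,  0.09155649,  0.55702441],
       [ 0.00177274,  0.25953155, -0.965733  ,  0.38530387],
       [ 0.        ,  0.        ,  0.        ,  1.        ]])}
```

View pics/top0.png

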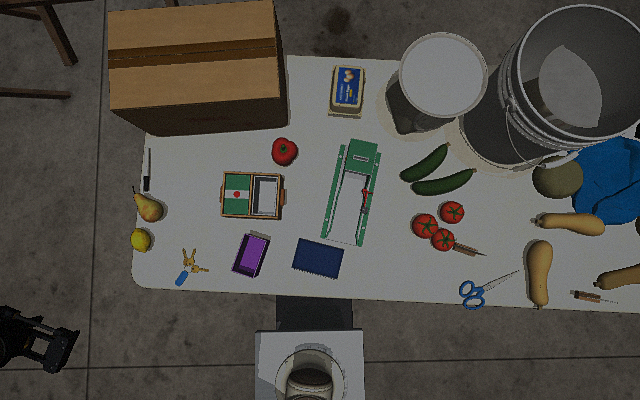

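View pics/side0.png

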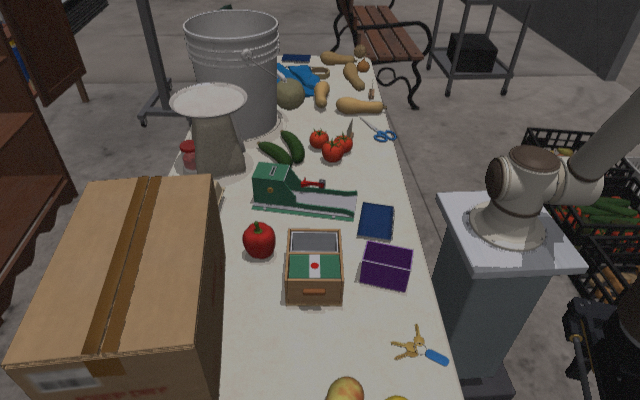

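View pics/wrist0.png

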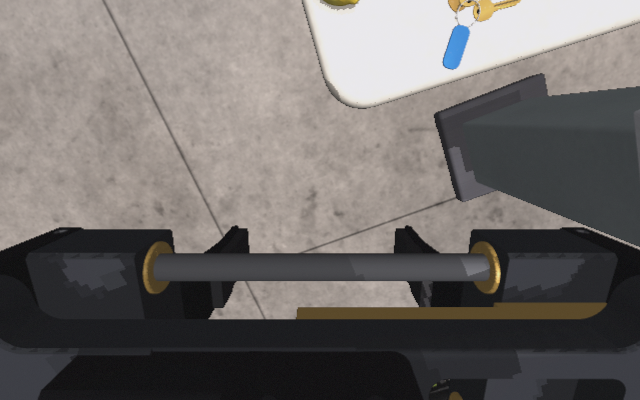

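```bash
python3 - <<'E'
import cv2,numpy as np
t=cv2.imread("pics/top0.png");s=cv2.imread("pics/side0.png")
cv2.imwrite("pics/c1.png",cv2.resize(t[130:255,210:395],None,fx=4.3,fy=4.3,interpolation=cv2.INTER_CUBIC))
cv2.imwrite("pics/c2.png",cv2.resize(s[155:310,240:365],None,fx=3.8,fy=3.8,interpolation=cv2.INTER_CUBIC))
E
```

```text
(no output)
```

View pics/c1.png

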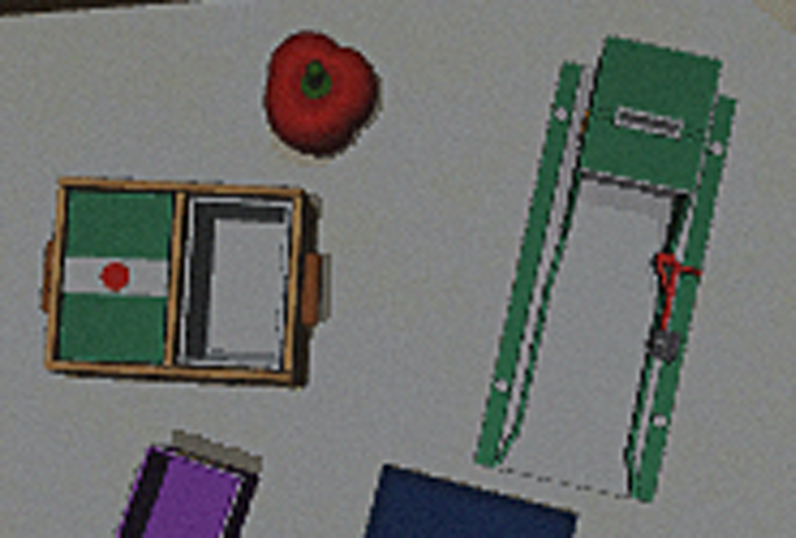

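View pics/c2.png

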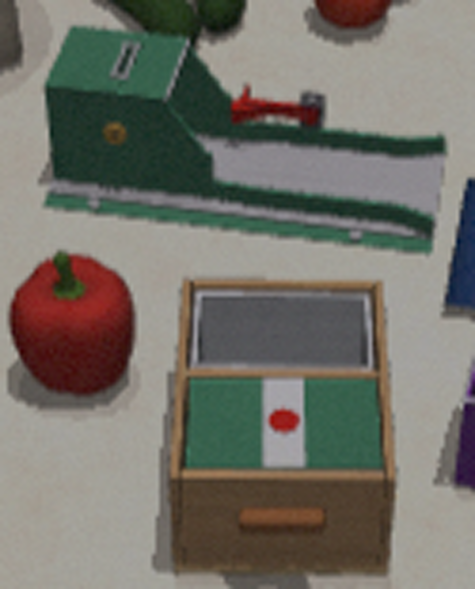

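```bash
cat > h.py <<'E'
import numpy as np,cv2
from workcell import arm
from scipy.spatial.transform import Rotation as R
def ray(ci,u,v,z):
    K,E=ci["camera_matrix"],ci["extrinsics"]
    d=E[:3,:3]@np.linalg.inv(K)@np.array([u,v,1.]);o=E[:3,3]
    return o+d*(z-o[2])/d[2]
def proj(ci,p):
    K,E=ci["camera_matrix"],ci["extrinsics"]
    q=K@(E[:3,:3].T@(np.asarray(p)-E[:3,3]));return q[:2]/q[2]
def Rt(s):
    w,x,y,z=s["tcp_rot"];return R.from_quat([x,y,z,w])
def delta(s,pos,yaw):
    """tool-down, tool z (jaw axis) along yaw: returns mm shift and rotvec deg in tool axes"""
    X=np.array([0,0,-1.]);Z=np.array([np.cos(yaw),np.sin(yaw),0]);Y=np.cross(Z,X)
    G=R.from_matrix(np.c_[X,Y,Z]);r=Rt(s)
    return (r.inv().apply(np.array(pos)-s["tool_pos"])*1000).round(1),np.degrees((r.inv()*G).as_rotvec()).round(2)
E
python3 - <<'E'
from h import *
t=arm.camera_info("top")
c=lambda u,v:(210+u/4.3,130+v/4.3)
def show(n,pts,z):
    P=np.array([ray(t,*c(*p),z)[:2] for p in pts]);print(n,P.round(4).tolist(),"mean",P.mean(0).round(4))
    for i in range(len(P)):
        d=P[(i+1)%len(P)]-P[i];print("  len",np.hypot(*d).round(4),"ang",np.degrees(np.arctan2(d[1],d[0])).round(2))
show("caddy",[(58,180),(304,190),(302,384),(48,372)],.09)
show("tin rim",[(188,196),(292,202),(284,370),(178,364)],.086)
show("roof",[(606,36),(721,58),(690,192),(582,170)],.1)
s=arm.read_state();print(Rt(s).as_matrix().round(3))
p=ray(t,251,255,0.05);print("purple",p); print("blue",ray(t,318,258,0))
print("pepper",ray(t,284,150,.05))
E
```

```text
caddy [[0.6111, 0.2324], [0.6014, 0.0702], [0.4736, 0.0724], [0.4845, 0.2377]] mean [0.5426 0.1532]
  len 0.1624 ang -93.42
  len 0.1279 ang 179.02
  len 0.1657 ang 86.22
  len 0.1267 ang -2.4
tin rim [[0.5995, 0.1474], [0.5942, 0.0786], [0.4831, 0.0845], [0.4884, 0.1538]] mean [0.5413 0.1161]
  len 0.069 ang -94.4
  len 0.1112 ang 176.96
  len 0.0695 ang 85.69
  len 0.1113 ang -3.32
roof [[0.6989, -0.1308], [0.6827, -0.2062], [0.5937, -0.1829], [0.6095, -0.1127]] mean [ 0.6462 -0.1582]
  len 0.0771 ang -102.14
  len 0.092 ang 165.31
  len 0.0719 ang 77.26
  len 0.0912 ang -11.46
[[-0.     0.933 -0.359]
 [-0.002 -0.359 -0.933]
 [-1.     0.     0.002]]
purple [0.37446959 0.16166497 0.05      ]
blue [ 0.35952426 -0.03037863  0.        ]
pepper [0.68084088 0.0643221  0.05      ]
```

```bash
python3 - <<'E'
from h import *
s=arm.read_state()
print(delta(s,[.455,.10,.25],np.radians(-93.3)))
E
```

```text
(array([-27.6, 388.9, 368. ]), array([-1.773e+01,  1.000e-01,  1.000e-02]))
```

Call:
play_rows:
  series:
    - [[-27,28,26,-1.3,0,0,-1],[-27,56,52,-2.6,0,0,-1],[-27,84,79,-4,0,0,-1],[-27,112,105,-5,0,0,-1],[-27,139,131,-6.3,0,0,-1],[-27,167,158,-7.6,0,0,-1],[-27,195,184,-9,0,0,-1],[-27,223,210,-10,0,0,-1],[-27,250,237,-11.5,0,0,-1],[-27,278,263,-13,0,0,-1],[-27,306,289,-14,0,0,-1],[-27,334,315,-15.5,0,0,-1],[-27,361,342,-16.5,0,0,-1],[-27,389,368,-17.7,0,0,-1],[-27,389,368,-17.7,0,0,-1],[-27,389,368,-17.7,0,0,-1],[-27,389,368,-17.7,0,0,-1]]

```text
time_s: 1.57
tool_pos: [0.4549, 0.0998, 0.2491]
tcp_rot: [-0.485, -0.514, -0.485, 0.515]
ft_force: [0.3, 0.1, -0.6]
grip_width: 0.0001
```

```bash
python3 - <<'E'
from h import *
s=arm.read_state();print(s["time_s"],s["tool_pos"],s["qd"].round(3),s["grip_width"],s["ft_force"])
im=arm.get_image("wrist");ci=arm.camera_info("wrist")
np.savez("w1.npz",K=ci["camera_matrix"],E=ci["extrinsics"]);cv2.imwrite("pics/w1.png",im)
E
```

```text
1.5667 [0.45490074 0.09980209 0.24911745] [ 0.034 -0.005  0.001  0.001 -0.     0.002] 0.00010099069283791092 [ 0.33605581  0.05387326 -0.57675272]
```

View pics/w1.png

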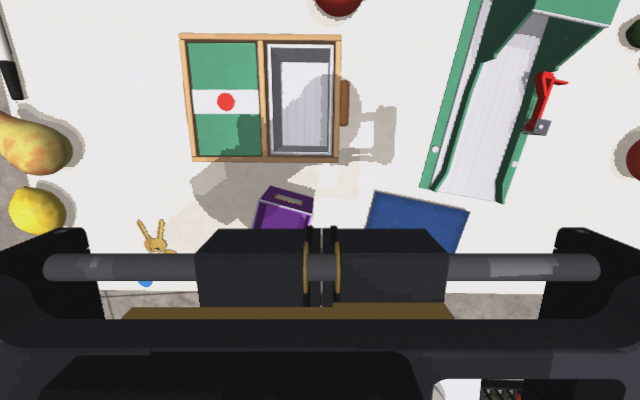

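```bash
python3 - <<'E'
import cv2
t=cv2.imread("pics/w1.png")
cv2.imwrite("pics/w1c.png",cv2.resize(t[25:175,170:360],None,fx=4,fy=4,interpolation=cv2.INTER_CUBIC))
cv2.imwrite("pics/w1d.png",cv2.resize(t[0:215,410:630],None,fx=2.7,fy=2.7,interpolation=cv2.INTER_CUBIC))
E
```

```text
(no output)
```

View pics/w1c.png

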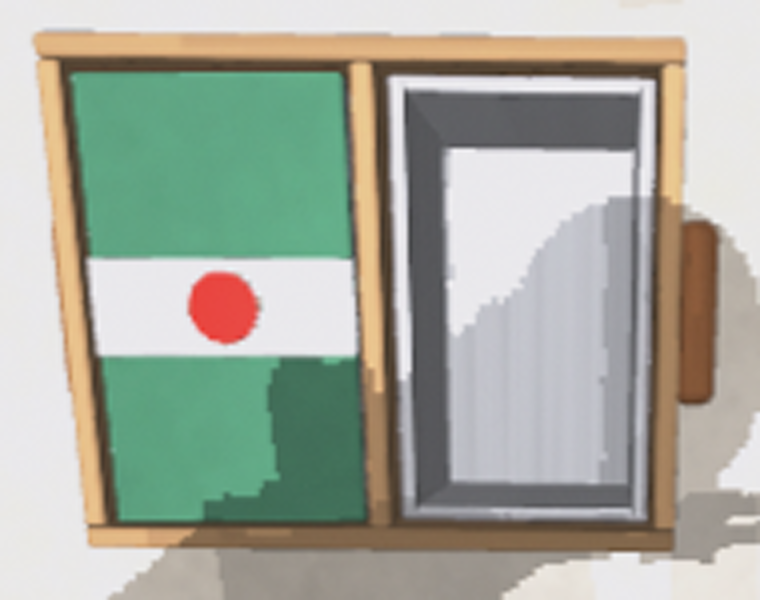

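View pics/w1d.png

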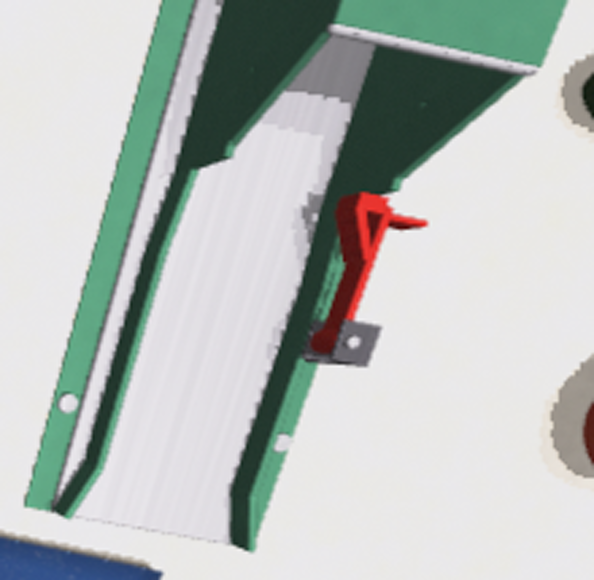

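```bash
python3 - <<'E'
from h import *
d=np.load("w1.npz");t={"camera_matrix":d["K"],"extrinsics":d["E"]}
def show(n,pts,z,off,f):
    P=np.array([ray(t,off[0]+(p[0]+.5)/f-.5,off[1]+(p[1]+.5)/f-.5,z)[:2] for p in pts]);print(n,P.round(4).tolist(),"mean",P.mean(0).round(4))
    for i in range(len(P)):
        q=P[(i+1)%len(P)]-P[i];print("  len",np.hypot(*q).round(4),"ang",np.degrees(np.arctan2(q[1],q[0])).round(2))
o=(170,25)
show("tin",[(388,76),(655,79),(654,522),(401,518)],.086,o,4)
show("tin inner",[(404,90),(640,90),(632,508),(416,504)],.086,o,4)
show("caddy",[(35,33),(686,39),(674,549),(89,546)],.09,o,4)
o=(410,0)
show("roof near edge",[(330,24),(537,70)],.1,o,2.7)
# guide flange outer corners at shelf entry, guide tops z=.024; side flange bottom at ~0.003?
show("guide entry tops",[(62,516),(254,550)],.024,o,2.7)
show("guide mouth tops",[(192,172),(320,215)],.024,o,2.7)
show("guide L inner", [(193,170),(92,470)],.024,o,2.7)
show("catch nose",[(338,212)],.036,o,2.7)
E
```

```text
tin [[0.6029, 0.1462], [0.5984, 0.0787], [0.4867, 0.0842], [0.4919, 0.1544]] mean [0.545  0.1159]
  len 0.0676 ang -93.87
  len 0.1118 ang 177.17
  len 0.0704 ang 85.78
  len 0.1114 ang -4.23
tin inner [[0.5995, 0.1425], [0.596, 0.0827], [0.4909, 0.0902], [0.4955, 0.1499]] mean [0.5455 0.1163]
  len 0.0599 ang -93.29
  len 0.1054 ang 175.92
  len 0.0599 ang 85.63
  len 0.1043 ang -4.06
caddy [[0.6166, 0.2319], [0.606, 0.0708], [0.4794, 0.0792], [0.4896, 0.2405]] mean [0.5479 0.1556]
  len 0.1614 ang -93.76
  len 0.1269 ang 176.21
  len 0.1616 ang 86.39
  len 0.1273 ang -3.88
roof near edge [[0.6151, -0.1091], [0.5964, -0.1843]] mean [ 0.6057 -0.1467]
  len 0.0775 ang -103.96
  len 0.0775 ang 76.04
guide entry tops [[0.4229, -0.0517], [0.3992, -0.1508]] mean [ 0.411  -0.1012]
  len 0.1019 ang -103.46
  len 0.1019 ang 76.54
guide mouth tops [[0.5807, -0.104], [0.559, -0.1643]] mean [ 0.5699 -0.1341]
  len 0.0642 ang -109.79
  len 0.0642 ang 70.21
guide L inner [[0.5815, -0.1043], [0.4457, -0.0656]] mean [ 0.5136 -0.085 ]
  len 0.1412 ang 164.09
  len 0.1412 ang -15.91
catch nose [[0.5588, -0.1642]] mean [ 0.5588 -0.1642]
  len 0.0 ang 0.0
```

```bash
python3 - <<'E'
from h import *
s=arm.read_state()
print(delta(s,[.435,-.107,.25],np.radians(-103.5)))
E
```

```text
(array([ -0.4,  -7.8, 208.2]), array([10.2 ,  0.09,  0.03]))
```

Call:
play_rows:
  series:
    - [[0,-1,35,2,0,0,-1],[0,-3,70,4,0,0,-1],[0,-4,105,5.5,0,0,-1],[0,-5,140,7,0,0,-1],[0,-7,175,9,0,0,-1],[0,-8,208,10.2,0,0,-1],[0,-8,208,10.2,0,0,-1],[0,-8,208,10.2,0,0,-1],[0,-8,208,10.2,0,0,-1],[0,-8,208,10.2,0,0,-1]]

```text
time_s: 2.45
tool_pos: [0.4351, -0.1053, 0.2496]
tcp_rot: [-0.439, -0.554, -0.438, 0.555]
ft_force: [0.1, -0.1, -0.4]
grip_width: 0.0003
```

```bash
python3 - <<'E'
from h import *
s=arm.read_state();print(s["time_s"],s["tool_pos"],s["qd"].round(3))
im=arm.get_image("wrist");ci=arm.camera_info("wrist")
np.savez("w2.npz",K=ci["camera_matrix"],E=ci["extrinsics"]);cv2.imwrite("pics/w2.png",im)
cv2.imwrite("pics/w2c.png",cv2.resize(im[0:230,220:420],None,fx=2.6,fy=2.6,interpolation=cv2.INTER_CUBIC))
E
```

```text
2.45 [ 0.4351087  -0.10534749  0.24956522] [0.005 0.002 0.002 0.001 0.001 0.002]
```

View pics/w2.png

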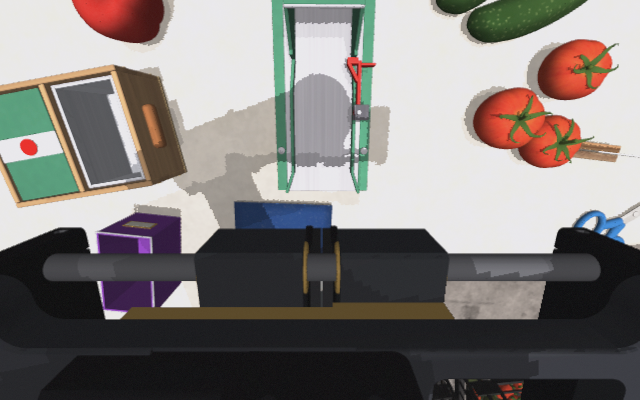

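View pics/w2c.png

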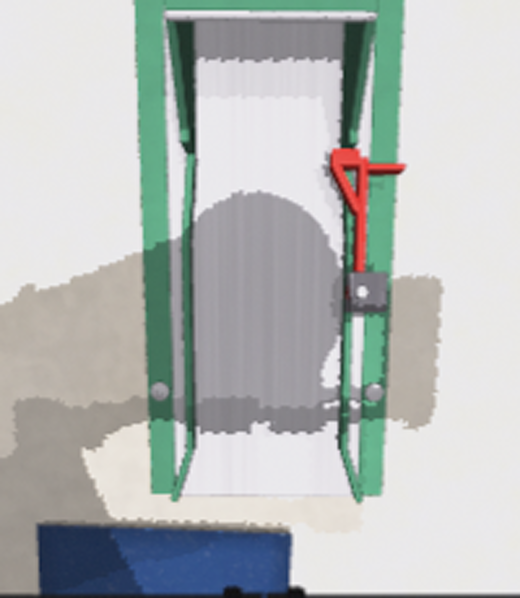

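```bash
python3 - <<'E'
from h import *
d=np.load("w2.npz");t={"camera_matrix":d["K"],"extrinsics":d["E"]}
def show(n,pts,z,off=(220,0),f=2.6):
    P=np.array([ray(t,off[0]+(p[0]+.5)/f-.5,off[1]+(p[1]+.5)/f-.5,z)[:2] for p in pts]);m=P.mean(0);print(n,P.round(4).tolist(),"mean",m.round(4))
    q=P[1]-P[0];print("  len",np.hypot(*q).round(4),"ang",np.degrees(np.arctan2(q[1],q[0])).round(2));return m
a=show("flange near",[(151,494),(382,495)],.003)
b=show("guide entry",[(174,500),(359,500)],.024)
c=show("roof edge",[(166,15),(377,18)],.1)
e=show("guide inner mid",[(194,300),(342,300)],.024)
e=show("guide inner 430",[(193,430),(340,430)],.024)
e=show("flange row 250",[(143,250),(391,250)],.003)
for p,q in((a,c),(b,c)):
    v=c-p;print(np.hypot(*v),np.degrees(np.arctan2(v[1],v[0])))
show("catch nose",[(332,158),(332,158)],.036)
E
```

```text
flange near [[0.4238, -0.0395], [0.3936, -0.164]] mean [ 0.4087 -0.1018]
  len 0.1281 ang -103.62
guide entry [[0.4219, -0.0547], [0.3994, -0.1496]] mean [ 0.4107 -0.1021]
  len 0.0975 ang -103.36
roof edge [[0.6133, -0.1122], [0.5947, -0.1864]] mean [ 0.604  -0.1493]
  len 0.0765 ang -104.03
guide inner mid [[0.5176, -0.0907], [0.5008, -0.1616]] mean [ 0.5092 -0.1261]
  len 0.0729 ang -103.34
guide inner 430 [[0.4555, -0.0739], [0.438, -0.1474]] mean [ 0.4468 -0.1106]
  len 0.0756 ang -103.36
flange row 250 [[0.5481, -0.0699], [0.5189, -0.1931]] mean [ 0.5335 -0.1315]
  len 0.1266 ang -103.34
0.2010205506333574 -13.67691050389208
0.19901688178539922 -13.714384149102472
catch nose [[0.5629, -0.1687], [0.5629, -0.1687]] mean [ 0.5629 -0.1687]
  len 0.0 ang 0.0
```

```bash
python3 - <<'E'
from h import *
s=arm.read_state()
print(delta(s,[.5445,.1165,.14],np.radians(-94)))
E
```

```text
(array([ 109.2,   55.3, -241.3]), array([-9.34,  0.08,  0.03]))
```

Call:
play_rows:
  series:
    - [[0,8,-35,-1.4,0,0,-1],[0,16,-70,-2.7,0,0,-1],[0,24,-105,-4,0,0,-1],[0,32,-140,-5.4,0,0,-1],[15,40,-175,-6.7,0,0,-1],[40,48,-210,-8,0,0,-1],[70,55,-241,-9.3,0,0,-1],[100,55,-241,-9.3,0,0,-1],[109,55,-241,-9.3,0,0,-1],[109,55,-241,-9.3,0,0,-1],[109,55,-241,-9.3,0,0,-1],[109,55,-241,-9.3,0,0,-1]]

```text
time_s: 3.5
tool_pos: [0.5452, 0.1165, 0.1425]
tcp_rot: [0.483, 0.518, 0.481, -0.516]
ft_force: [0.6, -0.1, 0.2]
grip_width: 0.0006
```

```bash
python3 - <<'E'
from h import *
s=arm.read_state();print(s["time_s"],s["tool_pos"],s["qd"].round(3),s["ft_force"])
print(delta(s,[.5445,.1165,.036],np.radians(-94)))
t=arm.get_image("top");cv2.imwrite("pics/w3.png",cv2.resize(t[130:255,210:395],None,fx=4.3,fy=4.3,interpolation=cv2.INTER_CUBIC))
E
```

```text
3.5 [0.54516804 0.11646016 0.14250083] [-0.006 -0.013  0.003 -0.004  0.004  0.001] [ 0.62950317 -0.10157198  0.17634639]
(array([106.5,  -1. ,   0. ]), array([-0.02,  0.  , -0.17]))
```

Call:
play_rows:
  series:
    - [[20,0,0,0,0,-0.2,-1],[40,-1,0,0,0,-0.2,-1],[55,-1,0,0,0,-0.2,-1],[70,-1,0,0,0,-0.2,-1],[85,-1,0,0,0,-0.2,-1],[100,-1,0,0,0,-0.2,-1],[106,-1,0,0,0,-0.2,-1],[106,-1,0,0,0,-0.2,-1],[106,-1,0,0,0,-0.2,-1]]

```text
time_s: 4.3
tool_pos: [0.5455, 0.1165, 0.038]
tcp_rot: [0.482, 0.518, 0.482, -0.517]
ft_force: [0.1, -0.0, 0.1]
grip_width: 0.0002
```

Inside without contact; spread with 25 N.

Call:
play_rows:
  series:
    - [[1.5,0,0,0,0,0,-0.5],[1.5,0,0,0,0,0,0],[1.5,0,0,0,0,0,1],[1.5,0,0,0,0,0,1],[1.5,0,0,0,0,0,1],[1.5,0,0,0,0,0,1],[1.5,0,0,0,0,0,1],[1.5,0,0,0,0,0,1],[1.5,0,0,0,0,0,1],[1.5,0,0,0,0,0,1],[1.5,0,0,0,0,0,1],[1.5,0,0,0,0,0,1]]
  grip_force: 25

```text
time_s: 5.3
tool_pos: [0.5456, 0.1165, 0.0367]
tcp_rot: [0.482, 0.518, 0.482, -0.516]
ft_force: [-0.2, -1.4, 2.1]
grip_width: 0.0308
```

```bash
python3 - <<'E'
from h import *
s=arm.read_state();print(s["time_s"],s["tool_pos"],s["ft_force"],s["ft_torque"],s["grip_width"])
E
```

```text
5.3 [0.5455689  0.11647548 0.03668229] [-0.1855911  -1.37600488  2.1421552 ] [-0.18550073  0.17779884 -0.00396242] 0.03083837708116004
```

Call:
play_rows:
  series:
    - [[-3,0,0,0,0,0,1],[-8,0,0,0,0,0,1],[-16,0,0,0,0,0,1],[-28,0,0,0,0,0,1],[-42,0,0,0,0,0,1],[-57,0,0,0,0,0,1],[-73,0,0,0,0,0,1],[-89,0,0,0,0,0,1],[-105,0,0,0,0,0,1],[-120,0,0,0,0,0,1],[-130,0,0,0,0,0,1],[-135,0,0,0,0,0,1],[-135,0,0,0,0,0,1],[-135,0,0,0,0,0,1]]

```text
time_s: 6.47
tool_pos: [0.5448, 0.1162, 0.1712]
tcp_rot: [0.482, 0.518, 0.482, -0.517]
ft_force: [-0.5, 0.2, -3.5]
grip_width: 0.0308
```

```bash
python3 - <<'E'
from h import *
s=arm.read_state();print(s["time_s"],s["tool_pos"],s["ft_force"],s["ft_torque"],s["grip_width"])
print(delta(s,[.493,-.122,.1717],np.radians(-103.5)))
im=arm.get_image("wrist");ci=arm.camera_info("wrist")
np.savez("w4.npz",K=ci["camera_matrix"],E=ci["extrinsics"]);cv2.imwrite("pics/w4.png",im)
cv2.imwrite("pics/s4.png",arm.get_image("side")[100:380,140:480])
E
```

```text
6.4667 [0.54475282 0.11618064 0.17119975] [-0.47489862  0.2064119  -3.51271241] [ 0.07869415 -0.01048306 -0.00288436] 0.030759193870622065
(array([ -0.9, -34.7, 241.3]), array([ 9.43, -0.08, -0.06]))
```

View pics/w4.png

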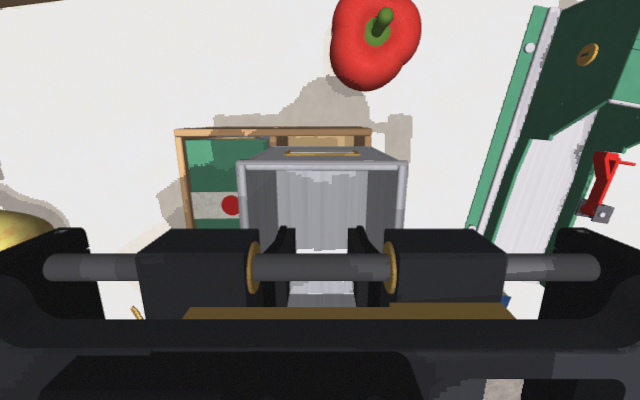

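View pics/s4.png

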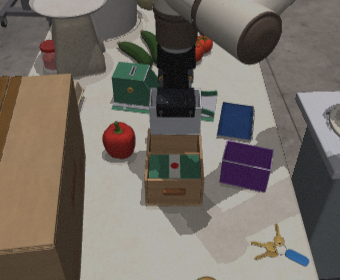

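```bash
python3 - <<'E'
from h import *
d=np.load("w4.npz");t={"camera_matrix":d["K"],"extrinsics":d["E"]}
s=arm.read_state()
for u,v in((237.5,163),(406.5,162)):
    p=ray(t,u,v,s["tool_pos"][2]+.0493);print(p,Rt(s).inv().apply(p-s["tool_pos"])*1000)
print(Rt(s).as_matrix().round(3))
E
```

```text
[0.60098146 0.14425182 0.21978196] [-49.29089434  54.33078761 -32.18531377]
[0.59665745 0.07796884 0.21978196] [-49.31969061  54.71476213  34.23744346]
[[-0.     0.997 -0.071]
 [ 0.    -0.071 -0.997]
 [-1.    -0.    -0.   ]]
```

Call:
play_rows:
  series:
    - [[-1,-1,6,0.2,0,0,1],[-1,-3,18,0.7,0,0,1],[-1,-5,36,1.4,0,0,1],[-1,-8,57,2.2,0,0,1],[-1,-12,79,3.1,0,0,1],[-1,-15,101,4,0,0,1],[-1,-18,123,4.8,0,0,1],[-1,-21,145,5.7,0,0,1],[-1,-24,167,6.5,0,0,1],[-1,-27,188,7.4,0,0,1],[-1,-30,208,8.1,0,0,1],[-1,-33,224,8.8,0,0,1],[-1,-34,235,9.2,0,0,1],[-1,-34.7,241,9.4,0,0,1],[-1,-34.7,241,9.4,0,0,1],[-1,-34.7,241,9.4,0,0,1],[-1,-34.7,241,9.4,0,0,1]]

```text
time_s: 7.98
tool_pos: [0.493, -0.1215, 0.1714]
tcp_rot: [0.438, 0.555, 0.438, -0.555]
ft_force: [-0.3, 0.1, -2.4]
grip_width: 0.031
```

```bash
python3 - <<'E'
from h import *
s=arm.read_state();print(s["time_s"],s["tool_pos"],s["ft_force"],s["ft_torque"],s["grip_width"])
print(delta(s,[.4928,-.1216,.045],np.radians(-103.5)))
im=arm.get_image("wrist");ci=arm.camera_info("wrist")
np.savez("w5.npz",K=ci["camera_matrix"],E=ci["extrinsics"]);cv2.imwrite("pics/w5.png",im)
E
```

```text
7.9833 [ 0.49300334 -0.12146532  0.17135943] [-0.29204879  0.05384336 -2.3788009 ] [-0.02954524 -0.06169707 -0.01526062] 0.031002643963380268
(array([126.4,  -0.2,   0.3]), array([ 0.07, -0.03,  0.  ]))
```

View pics/w5.png

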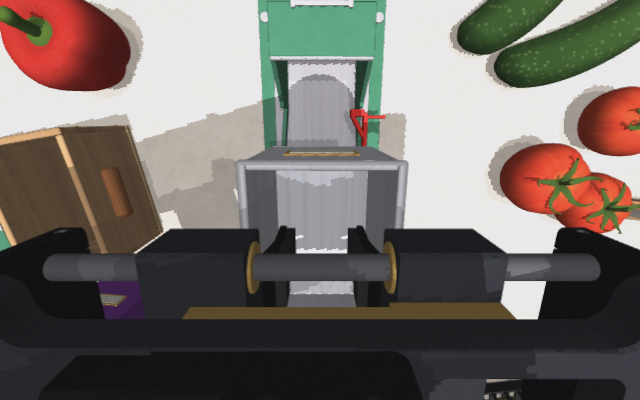

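Call:
play_rows:
  series:
    - [[6,0,0,0,0,0,1],[18,0,0,0,0,0,1],[34,0,0,0,0,0,1],[50,0,0,0,0,0,1],[66,0,0,0,0,0,1],[82,0,0,0,0,0,1],[96,0,0,0,0,0,1],[108,0,0,0,0,0,1],[116,0,0,0,0,0,1],[122,0,0,0,0,0,1],[126,0,0,0,0,0,1],[126,0,0,0,0,0,1],[126,0,0,0,0,0,1]]

```text
time_s: 9.12
tool_pos: [0.4934, -0.1212, 0.0457]
tcp_rot: [0.438, 0.555, 0.438, -0.555]
ft_force: [0.1, 0.2, -2.5]
grip_width: 0.0309
```

```bash
python3 - <<'E'
from h import *
s=arm.read_state();print(s["time_s"],s["tool_pos"],s["ft_force"],s["ft_torque"],s["grip_width"])
im=arm.get_image("wrist");ci=arm.camera_info("wrist")
np.savez("w6.npz",K=ci["camera_matrix"],E=ci["extrinsics"]);cv2.imwrite("pics/w6.png",im)
t=arm.get_image("side");cv2.imwrite("pics/s6.png",cv2.resize(t[150:250,230:400],None,fx=4,fy=4))
E
```

```text
9.1167 [ 0.49344188 -0.12118745  0.04565701] [ 0.06108092  0.22652675 -2.46615844] [-0.07647879  0.00628322  0.02073992] 0.030938900119464294
```

View pics/w6.png

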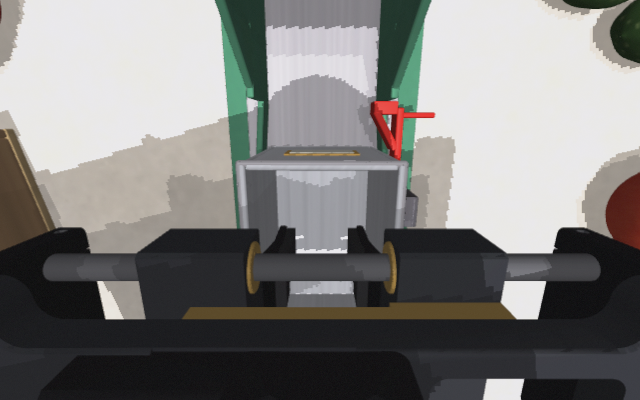

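View pics/s6.png

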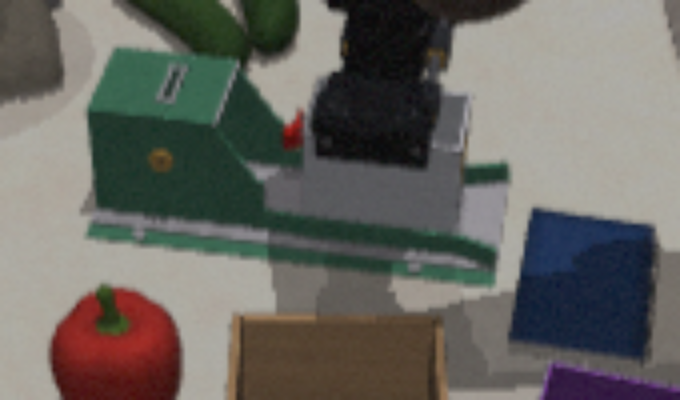

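Call:
play_rows:
  series:
    - [[3,0,0,0,0,0,1],[5,0,0,0,0,0,1],[7,0,0,0,0,0,1],[8.5,0,0,0,0,0,1],[9.5,0,0,0,0,0,1],[9.5,0,0,0,0,0,1],[9.5,0,0,0,0,0,1]]

```text
time_s: 9.8
tool_pos: [0.4935, -0.1213, 0.0367]
tcp_rot: [0.439, 0.555, 0.438, -0.554]
ft_force: [-2.2, -0.8, 1.1]
grip_width: 0.0313
```

Call:
play_rows:
  series:
    - [[0,0,0,0,0,0,0],[0,0,0,0,0,0,-0.5],[0,0,0,0,0,0,-1],[0,0,0,0,0,0,-1],[0,0,0,0,0,0,-1],[0,0,0,0,0,0,-1],[0,0,0,0,0,0,-1],[0,0,0,0,0,0,-1]]

```text
time_s: 10.47
tool_pos: [0.4936, -0.1213, 0.0367]
tcp_rot: [0.438, 0.555, 0.438, -0.554]
ft_force: [-0.2, 0.0, -0.8]
grip_width: 0.0306
```

Call:
play_rows:
  series:
    - [[0,0,0,0,0,0,-1],[0,0,0,0,0,0,-1],[0,0,0,0,0,0,-1],[0,0,0,0,0,0,-1]]

```text
time_s: 10.8
tool_pos: [0.494, -0.1213, 0.0369]
tcp_rot: [0.439, 0.556, 0.438, -0.554]
ft_force: [1.0, -1.1, -0.4]
grip_width: 0.0142
```

```bash
python3 - <<'E'
from h import *
s=arm.read_state();print(s["time_s"],s["tool_pos"],s["ft_force"],s["ft_torque"],s["grip_width"])
im=arm.get_image("wrist");cv2.imwrite("pics/w7.png",im)
s=arm.read_state();print(s["grip_width"])
E
```

```text
10.8 [ 0.49399646 -0.12126695  0.03686834] [ 0.95562996 -1.08947266 -0.40770462] [ 0.00885392 -0.01529377 -0.06124338] 0.014244389152349456
0.010703000915793815
```

View pics/w7.png

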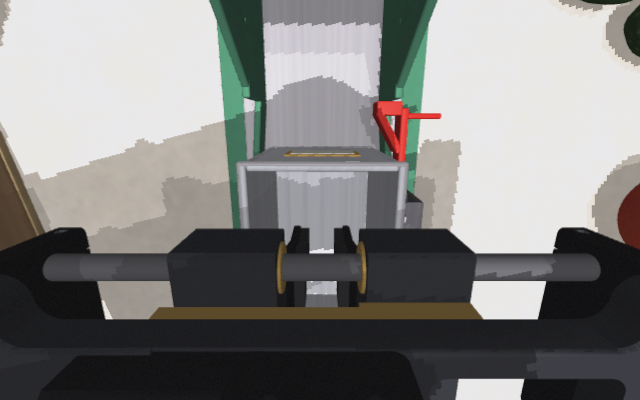

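Call:
play_rows:
  series:
    - [[-3,0,0,0,0,0,-1],[-12,0,0,0,0,0,-1],[-30,0,0,0,0,0,-1],[-50,0,0,0,0,0,-1],[-70,0,0,0,0,0,-1],[-84,0,0,0,0,0,-1],[-84,0,0,0,0,0,-1],[-84,0,0,0,0,0,-1]]

```text
time_s: 11.52
tool_pos: [0.4942, -0.1212, 0.1221]
tcp_rot: [0.439, 0.556, 0.437, -0.553]
ft_force: [-0.1, -0.2, -0.6]
grip_width: 0.0003
```

```bash
python3 - <<'E'
from h import *
s=arm.read_state();print(s["time_s"],s["tool_pos"],s["ft_force"],s["grip_width"])
print(delta(s,[.410,-.102,.055],np.radians(-103.5)))
im=arm.get_image("wrist");ci=arm.camera_info("wrist");cv2.imwrite("pics/w8.png",im)
np.savez("w8.npz",K=ci["camera_matrix"],E=ci["extrinsics"])
E
```

```text
11.5167 [ 0.49424415 -0.12120669  0.12209625] [-0.07923014 -0.20567784 -0.62976375] 0.00033849365201831297
(array([ 66.7, -86.7,   1. ]), array([ 0.11, -0.11, -0.27]))
```

View pics/w8.png

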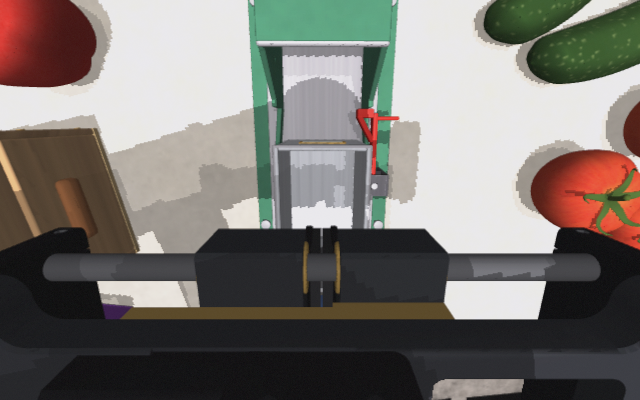

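Call:
play_rows:
  series:
    - [[0,-25,0,0,0,0,-1],[0,-55,0,0,0,0,-1],[0,-80,0,0,0,0,-1],[0,-88,1,0,0,-0.2,-1],[0,-88,1,0,0,-0.2,-1],[10,-88,1,0,0,-0.2,-1],[30,-88,1,0,0,-0.2,-1],[50,-88,1,0,0,-0.2,-1],[66,-88,1,0,0,-0.2,-1],[66,-88,1,0,0,-0.2,-1],[66,-88,1,0,0,-0.2,-1]]

```text
time_s: 12.48
tool_pos: [0.4083, -0.1019, 0.0541]
tcp_rot: [-0.437, -0.554, -0.439, 0.556]
ft_force: [-0.6, -0.2, -0.2]
grip_width: 0.0005
```

```bash
python3 - <<'E'
from h import *
s=arm.read_state();print(s["time_s"],s["tool_pos"],s["ft_force"],s["grip_width"])
u=np.array([.9724,-.2334]);n=np.array([.2334,.9724]);p=s["tool_pos"][:2]
print("box x,y of TCP",(p@u-.5875)*1000,(p@n+.0036)*1000)
print(delta(s,[.410,-.102,.055],np.radians(-103.5)))
im=arm.get_image("wrist");ci=arm.camera_info("wrist");cv2.imwrite("pics/w9.png",im)
np.savez("w9.npz",K=ci["camera_matrix"],E=ci["extrinsics"])
E
```

```text
12.4833 [ 0.40825738 -0.10194608  0.05407949] [-0.57848799 -0.24538006 -0.24537169] 0.0004520835331184388
box x,y of TCP -166.71630396756953 -0.24509683808559982
(array([-0.9,  1.7, -0.4]), array([ 0.11, -0.01,  0.19]))
```

View pics/w9.png

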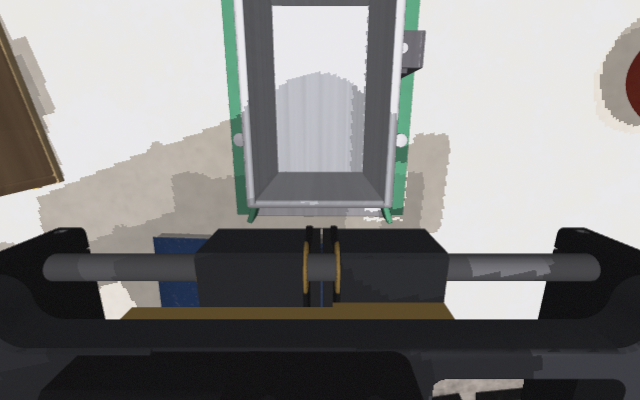

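Call:
play_rows:
  series:
    - [[-1,6,0,0,0,0.2,-1],[-1,12,0,0,0,0.2,-1],[-1,17,0,0,0,0.2,-1],[-1,22,0,0,0,0.2,-1],[-1,27,0,0,0,0.2,-1],[-1,32,0,0,0,0.2,-1],[-1,38,0,0,0,0.2,-1],[-1,44,0,0,0,0.2,-1],[-1,50,0,0,0,0.2,-1],[-1,56,0,0,0,0.2,-1],[-1,62,0,0,0,0.2,-1],[-1,68,0,0,0,0.2,-1]]

```text
time_s: 13.53
tool_pos: [0.4748, -0.1177, 0.0555]
tcp_rot: [0.438, 0.555, 0.438, -0.554]
ft_force: [-2.6, 1.7, -0.2]
grip_width: 0.0006
```

```bash
cat > st.py <<'E'
from h import *
import sys
s=arm.read_state();print(s["time_s"],s["tool_pos"],s["ft_force"],s["ft_torque"])
u=np.array([.9724,-.2334]);n=np.array([.2334,.9724]);p=s["tool_pos"][:2]
print("box x,y of TCP",(p@u-.5875)*1000,(p@n+.0036)*1000,"F along",s["ft_force"][:2]@u,s["ft_force"][:2]@n)
q=np.array([.5875,-.0036]);tx=float(sys.argv[2])/1000
w=(q[0]+tx)*u+q[1]*n
print(delta(s,[w[0],w[1],.055],np.radians(-103.5)))
im=arm.get_image("wrist");cv2.imwrite(f"pics/{sys.argv[1]}.png",im)
E
python3 st.py w10 -3
```

```text
13.5333 [ 0.47483164 -0.11766734  0.05545224] [-2.58637577  1.68755133 -0.17065419] [0.39461344 0.77242319 0.00123027]
box x,y of TCP -98.31015154731904 0.005979525386877373 F along -2.9088662805983523 1.0373148057575508
(array([ 0.5, 95.3,  0.2]), array([ 0.11, -0.05, -0.05]))
```

View pics/w10.png

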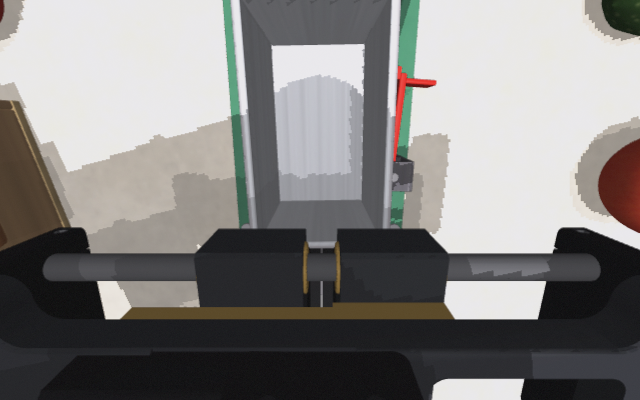

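Call:
play_rows:
  series:
    - [[0,6,0,0,0,0,-1],[0,12,0,0,0,0,-1],[0,18,0,0,0,0,-1],[0,24,0,0,0,0,-1],[0,30,0,0,0,0,-1],[0,36,0,0,0,0,-1],[0,42,0,0,0,0,-1],[0,48,0,0,0,0,-1],[0,54,0,0,0,0,-1],[0,60,0,0,0,0,-1],[0,66,0,0,0,0,-1],[0,72,0,0,0,0,-1],[0,78,0,0,0,0,-1],[0,82,0,0,0,0,-1]]

```text
time_s: 14.75
tool_pos: [0.5574, -0.137, 0.056]
tcp_rot: [0.439, 0.556, 0.438, -0.554]
ft_force: [-2.1, 1.5, -0.7]
grip_width: 0.0003
```

```bash
python3 st.py w11 -3
```

```text
14.75 [ 0.55736185 -0.13695948  0.05596301] [-2.14108561  1.51734125 -0.65368331] [0.47446821 0.77414929 0.0279202 ]
box x,y of TCP -13.554995402422998 0.5088573457384589 F along -2.4361390959126434 0.9757332502415028
(array([ 1. , 10.6,  0.5]), array([ 0.13, -0.06, -0.22]))
```

View pics/w11.png

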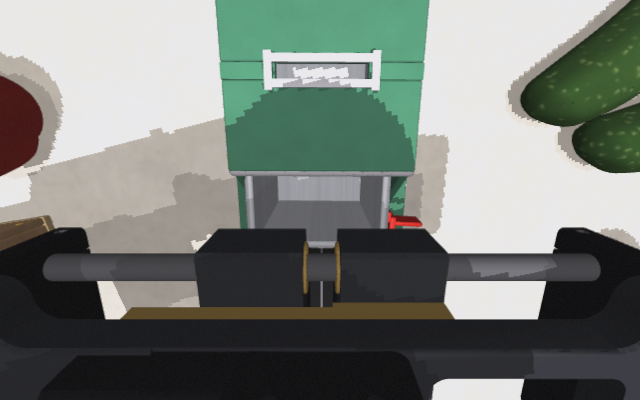

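Now the last 11 mm, slowly, until it meets the stop.

Call:
play_rows:
  series:
    - [[1,2,0,0,0,0,-1],[1,4,0,0,0,0,-1],[1,6,0,0,0,0,-1],[1,8,0,0,0,0,-1],[1,9,0,0,0,0,-1],[1,10,0,0,0,0,-1],[1,10,0,0,0,0,-1]]

```text
time_s: 15.38
tool_pos: [0.5672, -0.1394, 0.0552]
tcp_rot: [0.439, 0.556, 0.438, -0.554]
ft_force: [-4.3, 0.9, 2.8]
grip_width: 0.0004
```

```bash
python3 st.py w12 -3
```

```text
15.3833 [ 0.56717225 -0.13941009  0.05516578] [-4.31551036  0.91889308  2.80795767] [0.30846386 1.16534301 0.0086423 ]
box x,y of TCP -3.443392522525679 0.41563564889134746 F along -4.410871918585218 -0.11370848330289406
(array([0.2, 0.5, 0.4]), array([ 0.13, -0.04, -0.19]))
```

View pics/w12.png

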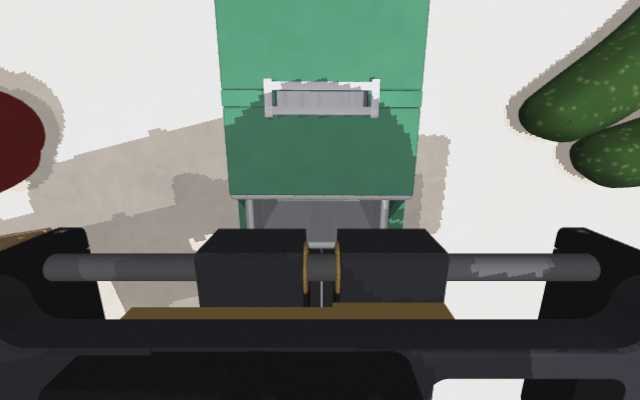

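Call:
play_rows:
  series:
    - [[0,1,0,0,0,0,-1],[0,2,0,0,0,0,-1],[0,2.5,0,0,0,0,-1],[0,2.5,0,0,0,0,-1]]

```text
time_s: 15.77
tool_pos: [0.5671, -0.1395, 0.055]
tcp_rot: [-0.438, -0.555, -0.439, 0.555]
ft_force: [-8.1, 3.7, 5.9]
grip_width: 0.0
```

Call:
play_rows:
  series:
    - [[0,-3,0,0,0,0,-1],[0,-15,0,0,0,0,-1],[0,-40,0,0,0,0,-1],[-10,-70,0,0,0,0,-1],[-30,-100,0,0,0,0,-1],[-60,-125,0,0,0,0,-1],[-90,-140,0,0,0,0,-1],[-110,-140,0,0,0,0,-1],[-110,-140,0,0,0,0,-1],[-110,-140,0,0,0,0,-1]]

```text
time_s: 16.6
tool_pos: [0.4332, -0.1069, 0.1671]
tcp_rot: [0.439, 0.557, 0.437, -0.553]
ft_force: [-1.0, -0.8, -0.0]
grip_width: 0.0002
```

```bash
python3 st.py w13 -3; python3 - <<'E'
from h import *
ci=arm.camera_info("wrist");np.savez("w13.npz",K=ci["camera_matrix"],E=ci["extrinsics"])
im=cv2.imread("pics/w13.png");cv2.imwrite("pics/w13c.png",cv2.resize(im[0:230,220:420],None,fx=2.6,fy=2.6,interpolation=cv2.INTER_CUBIC))
cv2.imwrite("pics/s13.png",arm.get_image("side"))
E
```

```text
16.6 [ 0.43318694 -0.10694785  0.16714312] [-0.99865204 -0.78972368 -0.0137023 ] [-0.05755775  0.04669025  0.02733089]
box x,y of TCP -141.30739222522027 0.7097468895017043 F along -0.7867677349706566 -1.001012691656561
(array([112.9, 137.7,   1.3]), array([ 0.14, -0.15, -0.32]))
```

View pics/w13c.png

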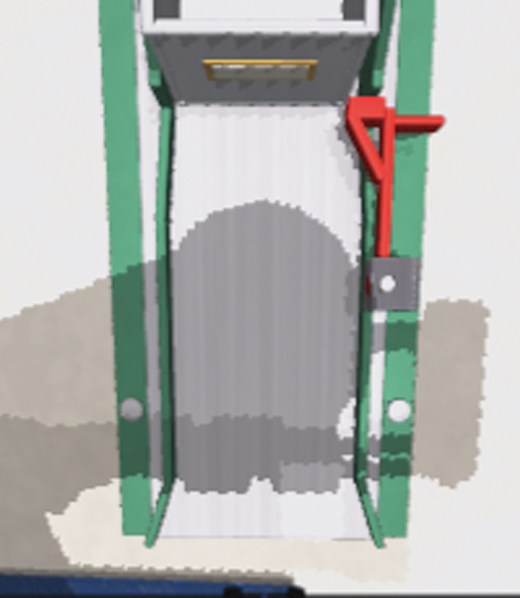

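View pics/s13.png

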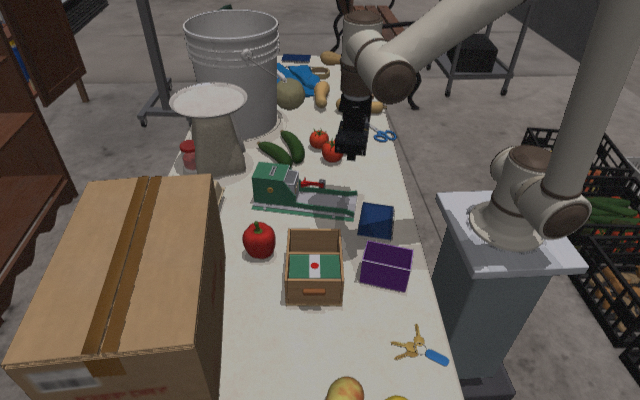

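```bash
python3 - <<'E'
from h import *
u=np.array([.9724,-.2334]);n=np.array([.2334,.9724])
def go(f,pts):
    d=np.load(f);t={"camera_matrix":d["K"],"extrinsics":d["E"]}
    for nm,x,y,z in pts:
        p=ray(t,220+(x+.5)/2.6-.5,(y+.5)/2.6-.5,z)[:2];print(f,nm,((p@u-.5875)*1000).round(1),((p@n+.0036)*1000).round(1))
go("w2.npz",[("nose in",332,152,.043),("nose far R",358,152,.043),("arm base",362,270,.04)])
go("w13.npz",[("nose in",347,100,.043),("nose far R",385,98,.043),("arm base",384,256,.04),("rim L",143,34,.086),("rim R",379,34,.086)])
E
```

```text
w2.npz nose in 0.4 -28.4
w2.npz nose far R 0.4 -40.0
w2.npz arm base -49.6 -44.0
w13.npz nose in -1.3 -28.2
w13.npz nose far R -0.7 -41.1
w13.npz arm base -51.4 -43.4
w13.npz rim L 4.9 34.3
w13.npz rim R 5.0 -32.6
```

```bash
python3 -c "
from workcell import arm
print(arm.sign_off())"
```

```text
the job is handed in; nothing more can be done
None
```

The open coin tin is in the honesty box against its back stop, with the red catch sprung out in front of it. I handed the job in at about 16.7 s.

- **Move:** I lifted the tin from the inside with 25 N on the long walls and set it on the shelf. I released it and pushed its near end with shut fingers 55 mm above the table until it stopped moving at about 9 N.
- **Tin and catch:** In the last wrist picture, the tin's near rim is about 5 mm inside the mouth. The finger position at the stop put it at about 6.6 mm. The two figures differ by about the calibration error, and both are past the hook. The catch nose is at y = −28.2 mm, against −28.4 mm before the job, so it is fully out.
- **Rest of the scene:** In the last side picture, the lidded tin is still in its pocket, and the pepper and tomatoes look undisturbed. I judged that by eye and did not measure their positions. The arm was clear of everything when I handed in.
- **Failed checks:** None. When I let go of the tin, the fingers took about a second to close, so I waited for them to shut before lifting out.

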